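Fan test plates and slide the tray home to the reader

TASK

Four test plates lie in a stack in the tray of the marking station. Slide the upper ones along the tray towards its closed end so that the plates lie overlapping in even steps like shingles, each leaving a strip about 15 mm wide of the plate below bare at the open end. Then push the tray in by its tab until it clicks fully home, with the plates still fanned, and leave the tools and parts around it alone.

Things in the scene. Friction and masses are not known exactly. Their poses are not given: they have to be found in the camera images.
- station: The fixed marking station: grey base plate 12 mm thick (x -100 to +170, y -115 to +150 mm) with two rails, a tray that slides on them, a small grey detent housing (40 mm high on the plate) at the +y edge and a code reader, 112 mm above the table, at the back (+x). Origin on the table, under the middle of the drawn-out tray; x points the way the tray slides in (away from the robot), y along the tray's length towards its closed end.
- tray_floor (a point): Middle of the top of the tray's floor, 26 mm above the table; it moves with the tray; axes as the station's. The dark steel tray is 210 mm long in y (-105 to +105 mm from here). Its channel is 64 mm wide between two 6 mm walls 28 mm above the floor; the end at +y is closed by a wall (inner face at y +99 mm, 34 mm above the floor), the end at -y is open with no wall.
- tray_tab (a point): Middle of the top edge of the upright steel push tab on the robot's side of the tray: 60 mm wide (y), 8 mm thick (x), 45 mm tall from 20 to 65 mm above the table, 80 mm towards the robot from the tray's middle; 38 mm clear between it and the tray's wall. It moves with the tray.
- tray (a joint): How far the tray has slid in, m: 0 drawn out, 0.070 fully home against its stop. It slides with about 1.5 N of friction; at 0.059 a spring detent begins to resist, needing up to about 8 N, its crest is at 0.066, beyond it the spring draws the tray home and holds it.
- plate1: The bottom one of four equal bare aluminium plates stacked in the tray, 60 mm (x, across the tray) x 90 mm (y, along the tray) x 8 mm, about 120 g, with 1 small punch dot(s) on its top near its -y end (the tray's open end). Origin: centre of its underside; y points to the tray's closed end. The upper ones just lie on those below, held by friction only.
- plate2: The second one of four equal bare aluminium plates stacked in the tray, 60 mm (x, across the tray) x 90 mm (y, along the tray) x 8 mm, about 120 g, with 2 small punch dot(s) on its top near its -y end (the tray's open end). Origin: centre of its underside; y points to the tray's closed end. The upper ones just lie on those below, held by friction only.
- plate3: The third one of four equal bare aluminium plates stacked in the tray, 60 mm (x, across the tray) x 90 mm (y, along the tray) x 8 mm, about 120 g, with 3 small punch dot(s) on its top near its -y end (the tray's open end). Origin: centre of its underside; y points to the tray's closed end. The upper ones just lie on those below, held by friction only.
- plate4: The top one of four equal bare aluminium plates stacked in the tray, 60 mm (x, across the tray) x 90 mm (y, along the tray) x 8 mm, about 120 g, with 4 small punch dot(s) on its top near its -y end (the tray's open end). Origin: centre of its underside; y points to the tray's closed end. The upper ones just lie on those below, held by friction only.
- hammer: Bystander, to be left alone: a hammer with a wooden handle. Origin at its underside or handle.
- brush: Bystander, to be left alone: a hand brush. Origin at its underside or handle.
- wrench: Bystander, to be left alone: a wrench. Origin at its underside or handle.
- disc: Bystander, to be left alone: a black grinding disc, 115 mm across, 6 mm thick, flat. Origin at its underside or handle.
- tube: Bystander, to be left alone: an offcut of square steel tube, 90 x 40 x 40 mm, lying beyond the tray's open end. Origin at its underside or handle.
- angle: Bystander, to be left alone: a short piece of steel angle, 70 mm long, 50 mm high. Origin at its underside or handle.
- can: Bystander, to be left alone: a closed grey can, 60 mm across, 140 mm high. Origin at its underside or handle.

How it is judged:
On the way, in this order (a step that is already met when the one before it is completed fails the run):
1. the plates are fanned in the tray in steps of about 15 mm while the tray is still drawn out (y of plate2 in the frame of plate1 between 0.009 and 0.021 m and z of plate2 in the frame of plate1 between 0.006 and 0.011 m and y of plate3 in the frame of plate2 between 0.009 and 0.021 m and z of plate3 in the frame of plate2 between 0.006 and 0.011 m and y of plate4 in the frame of plate3 between 0.009 and 0.021 m and z of plate4 in the frame of plate3 between 0.006 and 0.011 m and angle between each of plate1, plate2, plate3, plate4's own z axis and vertical below 0.06 rad and angle between the y axis of each of plate1, plate2, plate3, plate4 and the y axis of tray_floor, either way round below 0.1 rad and z of plate1 in the frame of tray_floor below 0.004 m and y of plate1 in the frame of tray_floor between -0.075 and 0.02 m and linear speed of each of plate1, plate2, plate3, plate4 below 0.02 m/s and value of joint tray below 0.03 m), for 0.2 s.
2. the tray is fully home in its detent (value of joint tray above 0.067 m), for 0.2 s.
At the end, for the whole second after the job is handed in: The tray is home (joint above 67 mm) and at rest; the bottom plate lies on the tray's floor, and each plate lies flat on the one below, in line with the tray, set 9 to 21 mm further towards the closed end than the one below (y of plate2 in the frame of plate1 between 0.009 and 0.021 m and z of plate2 in the frame of plate1 between 0.006 and 0.011 m and y of plate3 in the frame of plate2 between 0.009 and 0.021 m and z of plate3 in the frame of plate2 between 0.006 and 0.011 m and y of plate4 in the frame of plate3 between 0.009 and 0.021 m and z of plate4 in the frame of plate3 between 0.006 and 0.011 m and angle between each of plate1, plate2, plate3, plate4's own z axis and vertical below 0.06 rad and angle between the y axis of each of plate1, plate2, plate3, plate4 and the y axis of tray_floor, either way round below 0.1 rad and z of plate1 in the frame of tray_floor below 0.004 m and y of plate1 in the frame of tray_floor between -0.075 and 0.02 m and linear speed of each of plate1, plate2, plate3, plate4 below 0.02 m/s and value of joint tray above 0.067 m); the robot touches nothing.
It fails at once if a bystander is moved by more than 30 mm (distance of any of hammer, brush, wrench, disc, tube, angle, can from where it was at the start of the episode above 0.03 m).
It also fails if it takes over 45 s, if anything falls off the work surface, if the arm or the gripper's body presses on something with over 40 N, if the wrist force passes 120 N, or if a joint passes its speed limit or range.

ROBOT

A 7-joint arm with a two-finger parallel gripper is mounted at the origin on the work surface. World frame = base frame: x ahead of the robot, y to its left, z up, the work surface at z = 0. Lengths are in m, angles in rad, forces in N, time in s.
With the tool pointing down it reaches from about 0.425 to 0.925 m from the base axis. Payload 6.8 kg.
Tool frame: the origin (TCP) lies on the centre line of the jaws, within the pads' length; the fingertips stand 19 mm ahead of it and the grasp point (between the pads) is the TCP (tcp_to_tips is the distance from the TCP to the fingertips, in m); x points along the fingers, y is the direction in which the jaws open and shut, and the axes are right-handed (so a half turn about x gives the same grasp; the last joint's range is limited). The gripper opens to 85 mm and grips with 20 to 120 N. Pads are 22 mm wide; open, the fingers measure 114 mm over their backs; the gripper's body (76 mm by 85 mm) begins 54 mm behind the grasp point. The pads swing forward as they close: fully open they stand 13 mm farther back than shut.
Start: joints at [1.01, 0.477, 0.022, 1.555, -0.011, 1.109, -0.083], TCP at [0.295, -0.607, 0.25] pointing down, gripper open.
Joint ranges: [-2.96, 2.96], [-0.34, 2.1], [-1.41, 1.46], [0.24, 2.44], [-1.37, 4.51], [0.17, 1.92], [-2.96, 2.96]. Speed limits (rad/s): [2.39, 2.39, 3.14, 3.14, 3.14, 3.14, 3.14].

INTERFACE

Orientations are given as a unit quaternion [w, x, y, z].
In Python, from station import get_obs, read_camera, hand_in, spot_in, cut_out, tcp_to_tips gives the robot as it stands.
- The arm moves only by the shell command python3 -m jog 'ROWS' [FORCE]. ROWS is JSON, a list of rows, each an object of numbers: "gripper": the closure, from 0 (fully open) to 1 (shut); "dx", "dy", "dz": the shift along the world's x, y, z in m; "rx", "ry", "rz": the turn, a rotation vector about the world's x, y, z in degrees. In form: [{"gripper": .., "dx": .., "dy": .., "dz": .., "rx": .., "ry": .., "rz": ..}, ...]. A call has 1 to 10 rows; each row is the pose to reach, as a shift and turn from the pose commanded when the call began; what a row does not reach only later rows make up. A row lasts 1/10 s, in which the tool goes at most 50 mm and 8.59 degrees, less where a joint would pass 70% of its speed; a pose out of reach is approached as far as the arm can. A call with a gripper value outside its range is refused whole. The fingers move at their own pace and stop on an object; FORCE is the grip in N (left out, the last holds). Time passes only in rows, so rows that repeat a pose let the fingers close. It gives the time, the measured TCP pose, the force and the opening at its end, in the units of the state.
- get_obs(): the state, without advancing time (a new reading comes with each control period).
- read_camera(name): name is "side" or "top"; returns a dict with "pixels" (420x560x3 uint8, blue, green, red), "range_z" (420x560 float32, m along the optical axis (not along the pixel's ray), 0 where there is no reading), "camera_matrix" (3x3 intrinsics, pixels), "cam_to_world" (4x4, takes a point from camera to world coordinates). Camera axes: x right, y down, z forward; pixel columns grow to the right and rows downward; lengths in m; the calibration is good to about 2 mm. A picture is of the moment at which its call begins.
- hand_in(): hands the job in, once; it reports no verdict.
Trained networks look in the newest picture that a camera, given by its name, has taken for a name from the list of things; names that differ only in an ending like _2 or _b are one class to them, and where a whole thing is asked for, a point or a joint stands for the part that bears it (a point fixed in the world has none). Each returns a list of dicts, best first, with "conf" (0 to 1); they miss things now and then, are a little off and sometimes report something else, mostly with a low value. They report only what shows in the picture. A call takes as long as a camera call.
- spot_in(camera, label): "box" ([centre column, centre row, width, height] in pixels, round what is visible of it).
- cut_out(camera, label): "mask" (420x560 bool, what is visible of it) and "box" ([centre column, centre row, width, height] in pixels, round what is visible of it).
The state is a dict: "t": time; "q": joint angles; "joint_vel": joint speeds; "joint_torque": joint torques, N m; "eef_pos": TCP position; "tool_rot": TCP orientation; "contact_force": force on the tool from outside, world axes, zero at the start; "torque": the same for the moment, N m; "gripper_width": opening from 0.0 (shut) to 1.0 (fully open).
Only numpy, scipy, OpenCV 4.12 (cv2) and the standard library are available. Lean on these libraries where they do the work, as an engineer would, in place of code of your own. Each camera call takes 0.05 s, during which the arm holds its last target. There are 200 camera calls.

## Working session

There is one attempt and no reset: what is moved stays moved. The work goes in short steps, Python scripts to look and compute and a shell command to move; the robot and the scene stay as the last step left them, time stands still between calls to the robot, and variables do not carry over. Pictures are saved under pics/ and viewed, about 8 in all and at most 12, crops included, and the job is handed in when it is done.

```bash
mkdir -p pics
cat > h.py <<'E'
import numpy as np, cv2
from station import *
def cloud(c):
    K=c["camera_matrix"];T=c["cam_to_world"];z=c["range_z"]
    v,u=np.indices(z.shape)
    P=np.stack([(u-K[0,2])*z/K[0,0],(v-K[1,2])*z/K[1,1],z],-1)
    W=P@T[:3,:3].T+T[:3,3]; W[z==0]=np.nan
    return W
E
python3 - <<'E'
from h import *
ims=[]
for n in("top","side"):
    c=read_camera(n);cv2.imwrite(f"pics/{n}0.png",c["pixels"]);W=cloud(c);np.save(n+"0.npy",W)
    print(n,c["cam_to_world"][:3,3].round(3))
    for l in ["tray_floor","tray_tab","station","plate4","plate1","tube","angle","can","disc","hammer","brush","wrench"]:
        r=cut_out(n,l)
        if r:
            m=r[0]["mask"];p=W[m];p=p[~np.isnan(p[:,0])]
            print(l,round(r[0]["conf"],2),np.round(r[0]["box"]),np.percentile(p,[2,50,98],axis=0).round(3).tolist() if len(p) else None)
o=get_obs();print(o["t"],o["eef_pos"],o["tool_rot"],tcp_to_tips)
E
```

```text
top [ 0.407 -0.017  1.701]
tray_floor 0.91 [267. 187.  69.  42.] [[0.49, -0.044, 0.012], [0.57, 0.081, 0.029], [0.618, 0.159, 0.065]]
tray_tab 0.65 [269. 185.  67.  49.] [[0.49, -0.045, 0.011], [0.564, 0.083, 0.028], [0.618, 0.159, 0.065]]
station 0.83 [263. 171.  94.  94.] [[0.474, -0.064, 0.003], [0.619, 0.076, 0.015], [0.741, 0.201, 0.112]]
plate4 0.96 [279. 183.  29.  21.] [[0.536, -0.025, 0.05], [0.564, 0.018, 0.058], [0.592, 0.058, 0.066]]
plate1 0.96 [279. 183.  29.  21.] [[0.536, -0.025, 0.05], [0.564, 0.018, 0.058], [0.592, 0.058, 0.066]]
tube 0.64 [342. 184.  25.  27.] [[0.516, -0.212, -0.001], [0.556, -0.18, 0.039], [0.599, -0.15, 0.047]]
angle 0.83 [334. 158.  27.  22.] [[0.62, -0.194, -0.003], [0.65, -0.159, 0.006], [0.673, -0.125, 0.051]]
can 0.72 [281. 182.  32.  26.] [[0.533, -0.028, 0.046], [0.566, 0.015, 0.058], [0.598, 0.06, 0.065]]
disc 0.69 [435. 179.  34.  36.] [[0.528, -0.529, -0.003], [0.578, -0.477, 0.005], [0.629, -0.425, 0.014]]
hammer 0.71 [130. 209.  80.  52.] [[0.418, 0.369, 0.001], [0.489, 0.505, 0.024], [0.559, 0.599, 0.033]]
brush 0.77 [180. 262.  42.
[... 756 characters left out ...]
32.  32.] [[0.513, -0.226, -0.002], [0.554, -0.175, 0.035], [0.604, -0.146, 0.043]]
angle 0.76 [253. 159.  20.  33.] [[0.622, -0.192, -0.0], [0.658, -0.159, 0.005], [0.674, -0.125, 0.048]]
can 0.87 [149. 287.  39.  50.] [[0.682, 0.333, 0.008], [0.697, 0.366, 0.114], [0.732, 0.384, 0.142]]
disc 0.77 [304. 107.  33.  25.] [[0.529, -0.529, -0.002], [0.579, -0.472, 0.004], [0.629, -0.422, 0.009]]
hammer 0.9 [215. 368.  32. 104.] [[0.455, 0.368, -0.001], [0.507, 0.469, 0.022], [0.562, 0.564, 0.028]]
brush 0.88 [312. 341.  59.  72.] [[0.238, 0.276, 0.009], [0.296, 0.348, 0.017], [0.392, 0.395, 0.022]]
1.3 [ 0.29531329 -0.60699411  0.25029955] [-0.15871844 -0.68906244 -0.15871223  0.68906592] 0.019
```

Run:
```python
from h import *
a=cv2.imread("pics/top0.png")[115:255,200:375];b=cv2.imread("pics/side0.png")[130:290,165:325]
a=cv2.resize(a,None,fx=4,fy=4,interpolation=cv2.INTER_CUBIC);b=cv2.resize(b,None,fx=3.5,fy=3.5,interpolation=cv2.INTER_CUBIC)
cv2.imwrite("pics/a.png",a);cv2.imwrite("pics/b.png",b)
for n in("top","side"):
    W=np.load(n+"0.npy")
    def rect(lo,hi,x0,x1,y0,y1):
        m=(W[...,2]>lo)&(W[...,2]<hi)&(W[...,0]>x0)&(W[...,0]<x1)&(W[...,1]>y0)&(W[...,1]<y1)
        p=W[m]; r=cv2.minAreaRect((p[:,:2]*1000).astype(np.float32)); return len(p),np.round(r[0],1),np.round(r[1],1),round(r[2],2),np.median(p[:,2]).round(4)
    print(n,"plate",rect(.054,.062,.538,.59,-.05,.08))
    print("tab",rect(.05,.075,.46,.515,0,.15))
    print("base",rect(.006,.018,.42,.8,-.1,.25))
    print("endwall",rect(.055,.066,.5,.65,.135,.2))
    print("tube",rect(.02,.06,.5,.61,-.25,-.12))
```

```text
top plate (344, array([564.1,  22.7]), array([113.6,  49.9]), 89.56, np.float64(0.0582))
tab (53, array([492.5,  70.2]), array([56.5,  8.5]), 79.27, np.float64(0.0645))
base (4361, array([609.5,  75. ]), array([378.8, 349.7]), 0.0, np.float64(0.0116))
endwall (56, array([602. , 154.8]), array([110.3,  41.8]), 16.21, np.float64(0.0591))
tube (377, array([ 558.5, -181.5]), array([39.9, 88.5]), 63.11, np.float64(0.0394))
side plate (458, array([564.1,  11. ]), array([111.5,  51.5]), 89.44, np.float64(0.057))
tab (86, array([493.3,  69.6]), array([60. ,  9.2]), 79.02, np.float64(0.0621))
base (4508, array([612.3,  85.9]), array([332.9, 270.9]), 80.21, np.float64(0.0111))
endwall (70, array([586. , 151.5]), array([25.3, 76.6]), 89.49, np.float64(0.058))
tube (375, array([ 559.7, -181.6]), array([44.9, 93.8]), 63.22, np.float64(0.038))
```

View pics/a.png

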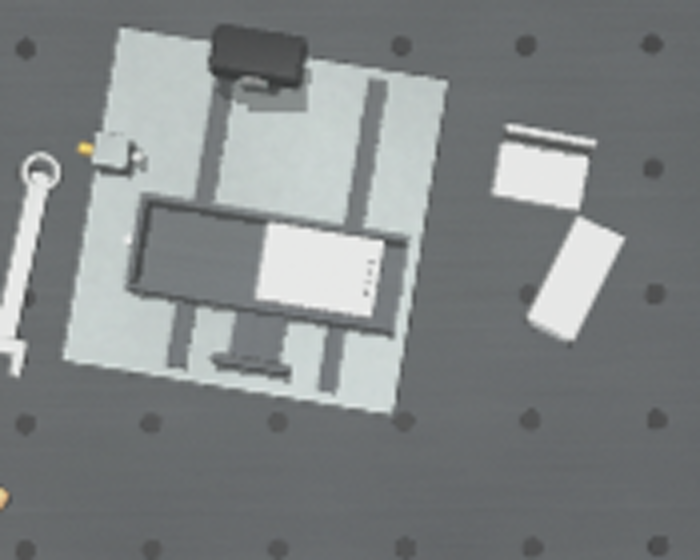

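View pics/b.png

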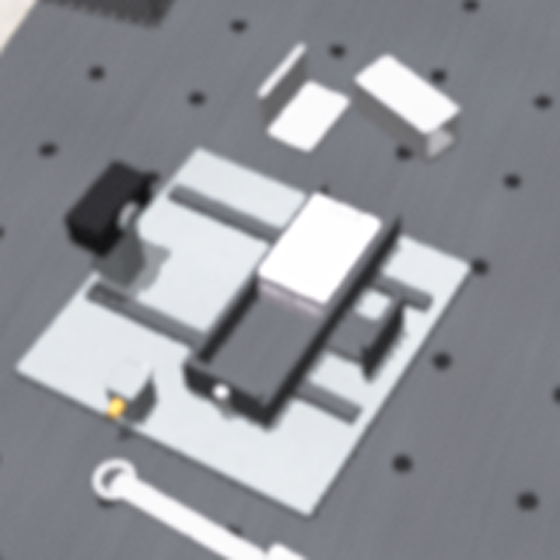

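```bash
cat >> h.py <<'E'
def pix2w(c,uv,z):
    K=c["camera_matrix"];T=c["cam_to_world"]
    uv=np.atleast_2d(uv).astype(float)
    d=np.c_[(uv[:,0]-K[0,2])/K[0,0],(uv[:,1]-K[1,2])/K[1,1],np.ones(len(uv))]@T[:3,:3].T
    s=(z-T[2,3])/d[:,2]
    return T[:3,3]+d*s[:,None]
def fit(A,B): # B=R A + t, 2D
    a,b=A-A.mean(0),B-B.mean(0)
    th=np.arctan2((a[:,0]*b[:,1]-a[:,1]*b[:,0]).sum(),(a*b).sum())
    R=np.array([[np.cos(th),-np.sin(th)],[np.sin(th),np.cos(th)]])
    return th,R,B.mean(0)-R@A.mean(0)
E
python3 - <<'E'
from h import *
c=read_camera("top")
g=c["pixels"]
off=lambda p,s,o:(np.array(p,float)+.5)/s-.5+o
uv=off([(120,28),(447,82),(393,412),(63,360)],4,[200,115])
S=np.array([(.170,.150),(.170,-.115),(-.100,-.115),(-.100,.150)])
th,R,t=fit(S,pix2w(c,uv,.012)[:,:2]);print(np.degrees(th),t,(S@R.T+t-pix2w(c,uv,.012)[:,:2]).round(4).tolist())
s=read_camera("side")
uv=off([(202,148),(475,266),(312,514),(17,368)],3.5,[165,130])
S2=np.array([(.170,-.115),(-.100,-.115),(-.100,.150),(.170,.150)])
th2,R2,t2=fit(S2,pix2w(s,uv,.012)[:,:2]);print(np.degrees(th2),t2,(S2@R2.T+t2-pix2w(s,uv,.012)[:,:2]).round(4).tolist())
# plate top corners in tray coordinates, from top picture
uv=off([(268,222),(384,240),(371,318),(256,300)],4,[200,115])
print("plate4 top",((pix2w(c,uv,.058)[:,:2]-t)@R).round(4).tolist())
uv=off([(320,193),(380,215),(322,306),(261,269)],3.5,[165,130])
print("plate4 side",((pix2w(s,uv,.058)[:,:2]-t2)@R2).round(4).tolist())
print("tab",(np.array([[.4925,.0702],[.4933,.0696]])-t)@R)
# subpixel plate: white profile along tray y at plate height
from scipy.ndimage import map_coordinates
def proj(c,P):
    T=c["cam_to_world"];q=(P-T[:3,3])@T[:3,:3];return (q[:,:2]/q[:,2:])*[c["camera_matrix"][0,0],c["camera_matrix"][1,1]]+c["camera_matrix"][:2,2]
for nm,cc in(("top",c),("side",s)):
  gr=cv2.cvtColor(cc["pixels"],6).astype(float)
  y=np.arange(-.12,.03,.003);pr=[]
  for x in(-.02,-.01,0,.01,.02):
    P=np.c_[np.full_like(y,x),y]@R.T+t
    p=proj(cc,np.c_[P,np.full(len(y),.058)]);pr.append(map_coordinates(gr,[p[:,1],p[:,0]],order=1))
  print(nm,list(zip((y*1000).round().astype(int).tolist(),np.median(pr,0).round().astype(int).tolist())))
o=get_obs()
from scipy.spatial.transform import Rotation as Ro
q=o["tool_rot"];print(Ro.from_quat(np.roll(q,-1)).as_matrix().round(3),o["t"],o["contact_force"])
E
```

```text
-9.670911152497709 [0.57069728 0.05618693] [[0.0016, 0.0009], [0.0022, -0.0012], [-0.0028, -0.0007], [-0.001, 0.0011]]
-9.915316771095188 [0.56939151 0.05557855] [[0.0008, -0.0008], [-0.0001, -0.0003], [-0.0006, 0.0013], [-0.0001, -0.0001]]
plate4 top [[0.0298, 0.0047], [0.0305, -0.0855], [-0.0304, -0.0853], [-0.0309, 0.004]]
plate4 side [[0.0315, -0.0879], [-0.0229, -0.0915], [-0.0278, 0.0097], [0.0326, 0.002]]
tab [[-0.07944005  0.00067765]
 [-0.07855062  0.00022057]]
top [(-120, 110), (-117, 111), (-114, 142), (-111, 200), (-108, 207), (-105, 172), (-102, 133), (-99, 124), (-96, 124), (-93, 124), (-90, 124), (-87, 147), (-84, 207), (-81, 226), (-78, 228), (-75, 231), (-72, 231), (-69, 232), (-66, 232), (-63, 232), (-60, 232), (-57, 232), (-54, 232), (-51, 232), (-48, 232), (-45, 232), (-42, 232), (-39, 232), (-36, 232), (-33, 232), (-30, 232), (-27, 232), (-24, 232), (-21, 232), (-18, 232), (-15, 232), (-12, 232), (-9, 232), (-6, 232), (-3, 232), (0, 232), (3, 216), (6, 166), (9, 129), (12, 124), (15, 124), (18, 124), (21, 124), (24, 124), (27, 123)]
side [(-120, 123), (-117, 123), (-114, 123), (-111, 123), (-108, 122), (-105, 122), (-102, 122), (-99, 122), (-96, 122), (-93, 129), (-90, 158), (-87, 214), (-84, 246), (-81, 251), (-78, 252), (-75, 253), (-72, 254), (-69, 254), (-66, 254), (-63, 254), (-60, 254), (-57, 254), (-54, 254), (-51, 254), (-48, 254), (-45, 254), (-42, 254), (-39, 254), (-36, 254), (-33, 254), (-30, 254), (-27, 254), (-24, 254), (-21, 254), (-18, 254), (-15, 254), (-12, 254), (-9, 254), (-6, 254), (-3, 255), (0, 255), (3, 248), (6, 216), (9, 170), (12, 168), (15, 175), (18, 160), (21, 146), (24, 136), (27, 130)]
[[ 0.     0.437 -0.899]
 [ 0.    -0.899 -0.437]
 [-1.    -0.    -0.   ]] 1.4 [ 0.31949706  0.58717405 -0.50635049]
```

```bash
python3 -m jog '[{"gripper":1,"dx":0.266,"dy":0.614,"dz":0,"rz":54.3},{"gripper":1,"dx":0.266,"dy":0.614,"dz":0,"rz":54.3},{"gripper":1,"dx":0.266,"dy":0.614,"dz":0,"rz":54.3},{"gripper":1,"dx":0.266,"dy":0.614,"dz":0,"rz":54.3},{"gripper":1,"dx":0.266,"dy":0.614,"dz":0,"rz":54.3},{"gripper":1,"dx":0.266,"dy":0.614,"dz":0,"rz":54.3},{"gripper":1,"dx":0.266,"dy":0.614,"dz":0,"rz":54.3},{"gripper":1,"dx":0.266,"dy":0.614,"dz":0,"rz":54.3},{"gripper":1,"dx":0.266,"dy":0.614,"dz":0,"rz":54.3},{"gripper":1,"dx":0.266,"dy":0.614,"dz":0,"rz":54.3}]' 40
python3 - <<'E'
from h import *
o=get_obs();print({k:np.round(o[k],4).tolist() for k in("t","eef_pos","tool_rot","contact_force","gripper_width","q")})
E
```

```text
{'t': 1.4, 'eef_pos': [0.2953, -0.607, 0.2503], 'tool_rot': [0.1587, 0.6891, 0.1587, -0.6891], 'contact_force': [0.3195, 0.5872, -0.5064], 'gripper_width': 1.0011, 'q': [1.0099, 0.477, 0.0224, 1.5554, -0.0115, 1.1093, -0.0831]}$[0]: bad value
```

```bash
python3 -m jog '[{"gripper":1.0,"dx":0.05,"dy":0.0,"dz":0.0,"rx":0.0,"ry":0.0,"rz":8.0}]' 40
```

```text
t: 1.5
eef_pos: [0.3367, -0.6104, 0.2509]
tool_rot: [-0.203, -0.675, -0.203, 0.68]
contact_force: [-0.8, -2.0, -1.0]
gripper_width: 0.854
```

```bash
python3 -m jog '[{"gripper":1,"dx":0.216,"dy":0.614,"dz":0,"rx":0,"ry":0,"rz":46.3},{"gripper":1,"dx":0.216,"dy":0.614,"dz":0,"rx":0,"ry":0,"rz":46.3},{"gripper":1,"dx":0.216,"dy":0.614,"dz":0,"rx":0,"ry":0,"rz":46.3},{"gripper":1,"dx":0.216,"dy":0.614,"dz":0,"rx":0,"ry":0,"rz":46.3},{"gripper":1,"dx":0.216,"dy":0.614,"dz":0,"rx":0,"ry":0,"rz":46.3},{"gripper":1,"dx":0.216,"dy":0.614,"dz":0,"rx":0,"ry":0,"rz":46.3},{"gripper":1,"dx":0.216,"dy":0.614,"dz":0,"rx":0,"ry":0,"rz":46.3},{"gripper":1,"dx":0.216,"dy":0.614,"dz":0,"rx":0,"ry":0,"rz":46.3},{"gripper":1,"dx":0.216,"dy":0.614,"dz":0,"rx":0,"ry":0,"rz":46.3},{"gripper":1,"dx":0.216,"dy":0.614,"dz":0,"rx":0,"ry":0,"rz":46.3}]' 40
```

```text
t: 2.5
eef_pos: [0.5116, -0.1336, 0.2507]
tool_rot: [0.456, 0.541, 0.455, -0.541]
contact_force: [1.1, -0.7, 0.3]
gripper_width: -0.006
```

```bash
python3 -m jog '[{"gripper":1,"dx":0.040,"dy":0.11,"dz":-0.05,"rx":0,"ry":0,"rz":0},{"gripper":1,"dx":0.040,"dy":0.11,"dz":-0.12,"rx":0,"ry":0,"rz":0},{"gripper":1,"dx":0.040,"dy":0.11,"dz":-0.14,"rx":0,"ry":0,"rz":0},{"gripper":1,"dx":0.040,"dy":0.11,"dz":-0.14,"rx":0,"ry":0,"rz":0},{"gripper":1,"dx":0.040,"dy":0.11,"dz":-0.14,"rx":0,"ry":0,"rz":0},{"gripper":1,"dx":0.040,"dy":0.11,"dz":-0.14,"rx":0,"ry":0,"rz":0}]'
python3 - <<'E'
from h import *
from scipy.spatial.transform import Rotation as Ro
o=get_obs();print(o["t"],o["eef_pos"],o["contact_force"]);print(Ro.from_quat(np.roll(o["tool_rot"],-1)).as_matrix().round(4))
E
```

```text
t: 3.1
eef_pos: [0.5512, -0.0255, 0.1104]
tool_rot: [-0.456, -0.54, -0.456, 0.541]
contact_force: [-0.6, -0.7, 0.5]
gripper_width: 0.001
3.1 [ 0.55115784 -0.02550886  0.11036804] [-0.61102899 -0.72425077  0.50257959]
[[-1.100e-03  9.856e-01 -1.689e-01]
 [-2.000e-04 -1.689e-01 -9.856e-01]
 [-1.000e+00 -1.000e-03  4.000e-04]]
```

```bash
python3 -m jog '[{"gripper":1,"dx":0.008,"dy":0.019,"dz":-0.015,"rx":0,"ry":0,"rz":0},{"gripper":1,"dx":0.008,"dy":0.019,"dz":-0.028,"rx":0,"ry":0,"rz":0},{"gripper":1,"dx":0.008,"dy":0.019,"dz":-0.0315,"rx":0,"ry":0,"rz":0},{"gripper":1,"dx":0.008,"dy":0.019,"dz":-0.0315,"rx":0,"ry":0,"rz":0}]'
python3 -m jog '[{"gripper":1,"dx":0,"dy":0,"dz":-0.001,"rx":0,"ry":0,"rz":0},{"gripper":1,"dx":0,"dy":0,"dz":-0.001,"rx":0,"ry":0,"rz":0}]'
python3 -m jog '[{"gripper":1,"dx":0,"dy":0,"dz":-0.001,"rx":0,"ry":0,"rz":0},{"gripper":1,"dx":0,"dy":0,"dz":-0.001,"rx":0,"ry":0,"rz":0}]'
```

```text
t: 3.5
eef_pos: [0.5589, -0.0081, 0.0791]
tool_rot: [-0.455, -0.541, -0.455, 0.541]
contact_force: [0.5, -0.7, 0.7]
gripper_width: -0.0
t: 3.7
eef_pos: [0.5594, -0.0071, 0.0784]
tool_rot: [0.456, 0.541, 0.455, -0.541]
contact_force: [0.2, 0.4, 0.2]
gripper_width: 0.0
t: 3.9
eef_pos: [0.5595, -0.0066, 0.0771]
tool_rot: [0.456, 0.541, 0.455, -0.541]
contact_force: [1.0, -0.3, 1.6]
gripper_width: 0.003
```

```bash
python3 -m jog '[{"gripper":1,"dx":0,"dy":0,"dz":-0.001,"rx":0,"ry":0,"rz":0},{"gripper":1,"dx":0,"dy":0,"dz":-0.001,"rx":0,"ry":0,"rz":0}]'
```

```text
t: 4.1
eef_pos: [0.5603, -0.0068, 0.0771]
tool_rot: [0.456, 0.541, 0.455, -0.54]
contact_force: [-1.3, -1.5, 8.9]
gripper_width: 0.002
```

```bash
python3 -m jog '[{"gripper":1,"dx":0,"dy":0,"dz":0.015,"rx":0,"ry":0,"rz":0},{"gripper":1,"dx":-0.0069,"dy":-0.0404,"dz":0.015,"rx":0,"ry":0,"rz":0},{"gripper":1,"dx":-0.0069,"dy":-0.0404,"dz":0.015,"rx":0,"ry":0,"rz":0},{"gripper":1,"dx":-0.0069,"dy":-0.0404,"dz":0.01,"rx":0,"ry":0,"rz":0},{"gripper":1,"dx":-0.0069,"dy":-0.0404,"dz":-0.01,"rx":0,"ry":0,"rz":0},{"gripper":1,"dx":-0.0069,"dy":-0.0404,"dz":-0.019,"rx":0,"ry":0,"rz":0},{"gripper":1,"dx":-0.0069,"dy":-0.0404,"dz":-0.019,"rx":0,"ry":0,"rz":0},{"gripper":1,"dx":-0.0069,"dy":-0.0404,"dz":-0.019,"rx":0,"ry":0,"rz":0}]'
python3 - <<'E'
from h import *
c=read_camera("side");cv2.imwrite("pics/c.png",cv2.resize(c["pixels"][130:260,185:325],None,fx=5,fy=4.5 and 5,interpolation=cv2.INTER_CUBIC)[:600])
E
```

```text
t: 4.9
eef_pos: [0.5524, -0.046, 0.0569]
tool_rot: [0.456, 0.54, 0.456, -0.54]
contact_force: [0.2, -1.0, -0.5]
gripper_width: 0.0
```

View pics/c.png

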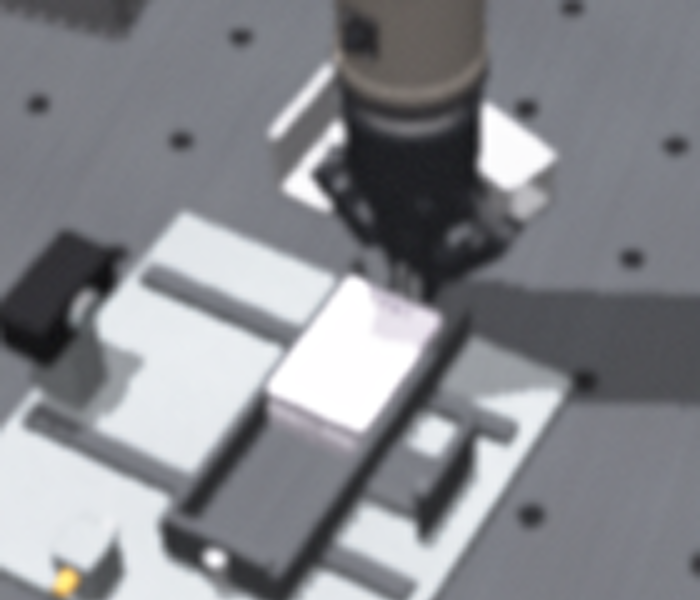

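```bash
python3 -m jog '[{"gripper":1,"dx":0.0008,"dy":0.005,"dz":0,"rx":0,"ry":0,"rz":0},{"gripper":1,"dx":0.0014,"dy":0.008,"dz":0,"rx":0,"ry":0,"rz":0},{"gripper":1,"dx":0.0019,"dy":0.011,"dz":0,"rx":0,"ry":0,"rz":0},{"gripper":1,"dx":0.0024,"dy":0.014,"dz":0,"rx":0,"ry":0,"rz":0},{"gripper":1,"dx":0.0029,"dy":0.017,"dz":0,"rx":0,"ry":0,"rz":0},{"gripper":1,"dx":0.0034,"dy":0.020,"dz":0,"rx":0,"ry":0,"rz":0},{"gripper":1,"dx":0.0037,"dy":0.0217,"dz":0,"rx":0,"ry":0,"rz":0},{"gripper":1,"dx":0.0037,"dy":0.0217,"dz":0,"rx":0,"ry":0,"rz":0},{"gripper":1,"dx":0.0037,"dy":0.0217,"dz":0,"rx":0,"ry":0,"rz":0}]'
cat >> h.py <<'E'
TH=np.radians(-9.75);RT=np.array([[np.cos(TH),-np.sin(TH)],[np.sin(TH),np.cos(TH)]]);T0=np.array([.570,.056])
def proj(c,P):
    T=c["cam_to_world"];q=(P-T[:3,3])@T[:3,:3];return (q[:,:2]/q[:,2:])*[c["camera_matrix"][0,0],c["camera_matrix"][1,1]]+c["camera_matrix"][:2,2]
def rectify(c,z,x0,x1,y0,y1,s=4,o=0): # tray-frame ortho view at height z: columns = y (mm*s), rows = -x
    X=np.array([(x1,y0),(x1,y1),(x0,y1),(x0,y0)])
    p=proj(c,np.c_[(X+[o,0])@RT.T+T0,np.full(4,z)]).astype(np.float32)
    w,h=int((y1-y0)*1000*s),int((x1-x0)*1000*s)
    M=cv2.getPerspectiveTransform(p,np.float32([(0,0),(w,0),(w,h),(0,h)]))
    return cv2.warpPerspective(c["pixels"],M,(w,h),flags=cv2.INTER_CUBIC)
E
python3 - <<'E'
from h import *
o=get_obs();print((np.array(o["eef_pos"][:2])-T0)@RT)
ims=[]
for n in("top","side"):
    c=read_camera(n);im=rectify(c,.058,-.05,.05,-.11,.08,4)
    for k in range(-100,80,20): cv2.line(im,((k+110)*4,0),((k+110)*4,12 if k else 30),(0,0,255),1)
    ims.append(im[:,:])
cv2.imwrite("pics/d.png",cv2.resize(np.vstack(ims),(760,600)))
E
```

```text
t: 5.85
eef_pos: [0.5562, -0.0245, 0.0567]
tool_rot: [0.456, 0.541, 0.456, -0.54]
contact_force: [-0.7, -2.0, 1.7]
gripper_width: 0.001
[ 3.80017923e-06 -8.16707948e-02]
```

View pics/d.png

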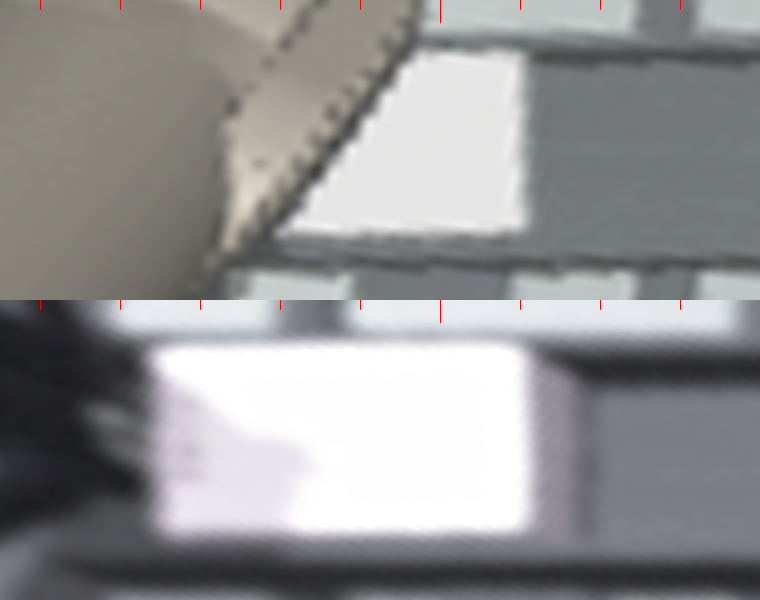

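Run:
```python
from h import *
c=read_camera("side"); new=c["pixels"]
for nm,im,sh in(("before",cv2.imread("pics/side0.png"),.0),("after",new,.0157)):
    c["pixels"]=im
    r=cv2.cvtColor(rectify(c,.058,-.01,.01,-.01+sh,.04+sh,1),cv2.COLOR_BGR2GRAY)
    print(nm,np.median(r,0).astype(int).tolist())
for y,z in((.0055,.058),(.0055,.034),(.0055,.026),(.0212,.034),(.0055,.034)):
    T=c["cam_to_world"][:3,3];P=np.r_[RT@[0,y]+T0,z];s=(.058-z)/(T[2]-z);print(y,z,((P+(T-P)*s)[:2]-T0)@RT)
```

```text
before [254, 254, 254, 254, 254, 254, 254, 255, 255, 255, 255, 255, 255, 254, 251, 240, 225, 204, 186, 168, 161, 157, 159, 163, 166, 167, 166, 164, 159, 154, 150, 147, 143, 140, 137, 133, 131, 129, 127, 126, 126, 126, 126, 126, 126, 125, 125, 125, 125, 125]
after [254, 254, 254, 254, 254, 254, 255, 255, 255, 255, 255, 255, 255, 254, 250, 239, 223, 203, 182, 165, 154, 148, 146, 145, 143, 140, 136, 129, 122, 116, 111, 108, 109, 112, 116, 120, 123, 125, 125, 126, 126, 126, 126, 126, 126, 126, 126, 125, 126, 126]
0.0055 0.058 [-3.2787587e-17  5.5000000e-03]
0.0055 0.034 [-0.00987506  0.01972623]
0.0055 0.026 [-0.01306199  0.02431738]
0.0212 0.034 [-0.00987506  0.03504847]
0.0055 0.034 [-0.00987506  0.01972623]
```

```bash
python3 -m jog '[{"gripper":1,"dx":-0.0007,"dy":-0.004,"dz":0,"rx":0,"ry":0,"rz":0},{"gripper":1,"dx":-0.0007,"dy":-0.004,"dz":0.0083,"rx":0,"ry":0,"rz":0},{"gripper":1,"dx":-0.0007,"dy":-0.004,"dz":0.0083,"rx":0,"ry":0,"rz":0},{"gripper":1,"dx":0,"dy":0,"dz":0.0083,"rx":0,"ry":0,"rz":0},{"gripper":1,"dx":0.0005,"dy":0.003,"dz":0.0083,"rx":0,"ry":0,"rz":0},{"gripper":1,"dx":0.0011,"dy":0.0065,"dz":0.0083,"rx":0,"ry":0,"rz":0},{"gripper":1,"dx":0.0017,"dy":0.010,"dz":0.0083,"rx":0,"ry":0,"rz":0},{"gripper":1,"dx":0.0022,"dy":0.013,"dz":0.0083,"rx":0,"ry":0,"rz":0},{"gripper":1,"dx":0.0025,"dy":0.0148,"dz":0.0083,"rx":0,"ry":0,"rz":0},{"gripper":1,"dx":0.0025,"dy":0.0148,"dz":0.0083,"rx":0,"ry":0,"rz":0}]'
python3 -m jog '[{"gripper":1,"dx":-0.0007,"dy":-0.004,"dz":0,"rx":0,"ry":0,"rz":0},{"gripper":1,"dx":-0.0007,"dy":-0.004,"dz":0.008,"rx":0,"ry":0,"rz":0},{"gripper":1,"dx":-0.0007,"dy":-0.004,"dz":0.008,"rx":0,"ry":0,"rz":0},{"gripper":1,"dx":0,"dy":0,"dz":0.008,"rx":0,"ry":0,"rz":0},{"gripper":1,"dx":0.0005,"dy":0.003,"dz":0.008,"rx":0,"ry":0,"rz":0},{"gripper":1,"dx":0.0011,"dy":0.0065,"dz":0.008,"rx":0,"ry":0,"rz":0},{"gripper":1,"dx":0.0017,"dy":0.010,"dz":0.008,"rx":0,"ry":0,"rz":0},{"gripper":1,"dx":0.0022,"dy":0.013,"dz":0.008,"rx":0,"ry":0,"rz":0},{"gripper":1,"dx":0.0025,"dy":0.0148,"dz":0.008,"rx":0,"ry":0,"rz":0},{"gripper":1,"dx":0.0025,"dy":0.0148,"dz":0.008,"rx":0,"ry":0,"rz":0}]'
python3 - <<'E'
from h import *
o=get_obs();print((np.array(o["eef_pos"][:2])-T0)@RT)
E
```

```text
t: 7.0
eef_pos: [0.5586, -0.0096, 0.0651]
tool_rot: [0.456, 0.541, 0.456, -0.54]
contact_force: [0.1, -0.9, 0.9]
gripper_width: -0.0
t: 8.0
eef_pos: [0.5611, 0.0052, 0.0731]
tool_rot: [0.456, 0.541, 0.456, -0.54]
contact_force: [0.4, -1.1, 0.8]
gripper_width: 0.002
[-0.00019593 -0.05159813]
```

```bash
python3 -m jog '[{"gripper":1,"dx":-0.0009,"dy":-0.005,"dz":0,"rx":0,"ry":0,"rz":0},{"gripper":1,"dx":-0.0009,"dy":-0.005,"dz":0.04,"rx":0,"ry":0,"rz":0},{"gripper":1,"dx":-0.0009,"dy":-0.005,"dz":0.085,"rx":0,"ry":0,"rz":0},{"gripper":1,"dx":-0.04,"dy":0.025,"dz":0.1,"rx":0,"ry":0,"rz":0},{"gripper":1,"dx":-0.08,"dy":0.05,"dz":0.1,"rx":0,"ry":0,"rz":0},{"gripper":1,"dx":-0.1094,"dy":0.0711,"dz":0.1,"rx":0,"ry":0,"rz":0},{"gripper":1,"dx":-0.1094,"dy":0.0711,"dz":0.1,"rx":0,"ry":0,"rz":0},{"gripper":1,"dx":-0.1094,"dy":0.0711,"dz":0.1,"rx":0,"ry":0,"rz":0}]'
python3 - <<'E'
from h import *
ims=[]
for n in("top","side"):
    c=read_camera(n);im=rectify(c,.05,-.05,.05,-.11,.08,4)
    for k in range(-100,80,20): cv2.line(im,((k+110)*4,0),((k+110)*4,12 if k else 30),(0,0,255),1)
    ims.append(im)
    cv2.imwrite(f"pics/raw_{n}1.png",c["pixels"])
cv2.imwrite("pics/e.png",cv2.resize(np.vstack(ims),(760,600)))
E
```

```text
t: 8.8
eef_pos: [0.4515, 0.0756, 0.1734]
tool_rot: [0.456, 0.541, 0.456, -0.54]
contact_force: [-0.0, -0.7, 0.2]
gripper_width: 0.001
```

View pics/e.png

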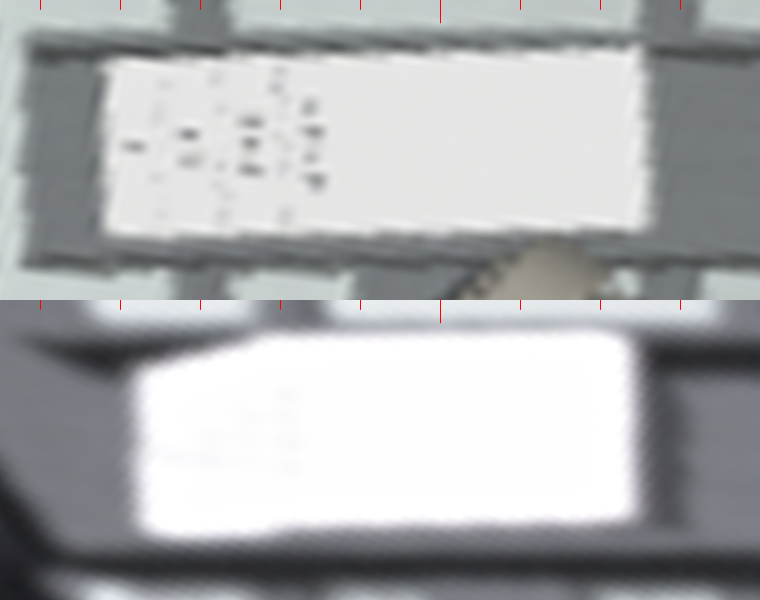

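```bash
python3 -m jog '[{"gripper":1,"dx":0,"dy":0,"dz":-0.04,"rx":0,"ry":0,"rz":0},{"gripper":1,"dx":0,"dy":0,"dz":-0.08,"rx":0,"ry":0,"rz":0},{"gripper":1,"dx":0,"dy":0,"dz":-0.114,"rx":0,"ry":0,"rz":0},{"gripper":1,"dx":0,"dy":0,"dz":-0.114,"rx":0,"ry":0,"rz":0},{"gripper":1,"dx":0.012,"dy":-0.002,"dz":-0.114,"rx":0,"ry":0,"rz":0},{"gripper":1,"dx":0.016,"dy":-0.0028,"dz":-0.114,"rx":0,"ry":0,"rz":0},{"gripper":1,"dx":0.019,"dy":-0.0033,"dz":-0.114,"rx":0,"ry":0,"rz":0},{"gripper":1,"dx":0.022,"dy":-0.0038,"dz":-0.114,"rx":0,"ry":0,"rz":0},{"gripper":1,"dx":0.025,"dy":-0.0043,"dz":-0.114,"rx":0,"ry":0,"rz":0},{"gripper":1,"dx":0.029,"dy":-0.005,"dz":-0.114,"rx":0,"ry":0,"rz":0}]'
python3 - <<'E'
from h import *
o=get_obs();print((np.array(o["eef_pos"][:2])-T0)@RT)
for n in("top","side"):
    c=read_camera(n);cv2.imwrite(f"pics/raw_{n}2.png",c["pixels"])
    if n=="side":
      a=cv2.imread("pics/raw_side1.png");cv2.imwrite("pics/f.png",np.hstack([cv2.resize(i[170:290,180:300],None,fx=3.2,fy=4,interpolation=cv2.INTER_CUBIC) for i in(a,c["pixels"])]))
E
```

```text
t: 9.9
eef_pos: [0.4804, 0.0707, 0.0595]
tool_rot: [-0.456, -0.541, -0.456, 0.541]
contact_force: [-1.8, 0.4, 2.1]
gripper_width: 0.004
[-0.09077154 -0.00068664]
```

View pics/f.png

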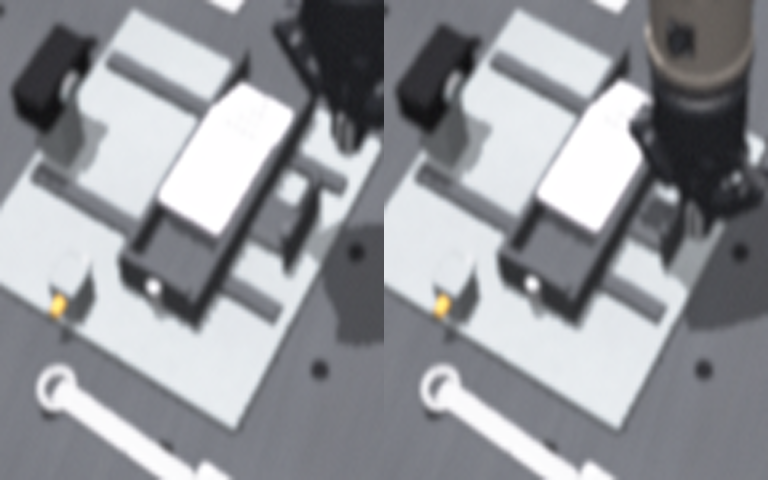

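```bash
python3 -m jog '[{"gripper":1,"dx":0.0039,"dy":-0.0007,"dz":0,"rx":0,"ry":0,"rz":0},{"gripper":1,"dx":0.0089,"dy":-0.0015,"dz":0,"rx":0,"ry":0,"rz":0},{"gripper":1,"dx":0.0138,"dy":-0.0024,"dz":0,"rx":0,"ry":0,"rz":0},{"gripper":1,"dx":0.0187,"dy":-0.0032,"dz":0,"rx":0,"ry":0,"rz":0},{"gripper":1,"dx":0.0237,"dy":-0.0041,"dz":0,"rx":0,"ry":0,"rz":0},{"gripper":1,"dx":0.0286,"dy":-0.0049,"dz":0,"rx":0,"ry":0,"rz":0},{"gripper":1,"dx":0.0335,"dy":-0.0058,"dz":0,"rx":0,"ry":0,"rz":0},{"gripper":1,"dx":0.0374,"dy":-0.0064,"dz":0,"rx":0,"ry":0,"rz":0},{"gripper":1,"dx":0.0414,"dy":-0.0071,"dz":0,"rx":0,"ry":0,"rz":0},{"gripper":1,"dx":0.0453,"dy":-0.0078,"dz":0,"rx":0,"ry":0,"rz":0}]'
python3 -m jog '[{"gripper":1,"dx":0.003,"dy":-0.0005,"dz":0,"rx":0,"ry":0,"rz":0},{"gripper":1,"dx":0.006,"dy":-0.001,"dz":0,"rx":0,"ry":0,"rz":0},{"gripper":1,"dx":0.008,"dy":-0.0014,"dz":0,"rx":0,"ry":0,"rz":0},{"gripper":1,"dx":0.010,"dy":-0.0017,"dz":0,"rx":0,"ry":0,"rz":0},{"gripper":1,"dx":0.010,"dy":-0.0017,"dz":0,"rx":0,"ry":0,"rz":0}]'
python3 - <<'E'
from h import *
o=get_obs();print((np.array(o["eef_pos"][:2])-T0)@RT)
E
```

```text
t: 11.0
eef_pos: [0.5262, 0.0628, 0.059]
tool_rot: [-0.456, -0.541, -0.456, 0.541]
contact_force: [-1.2, 0.9, 0.3]
gripper_width: -0.002
t: 11.5
eef_pos: [0.5348, 0.0613, 0.059]
tool_rot: [-0.455, -0.54, -0.456, 0.541]
contact_force: [-5.1, 1.2, 3.3]
gripper_width: 0.001
[-0.03560722 -0.00071407]
```

Detent is resisting now (about 5 N); go on slowly in 1 mm rows.

```bash
python3 -m jog '[{"gripper":1,"dx":0.0012,"dy":-0.0002,"dz":0,"rx":0,"ry":0,"rz":0},{"gripper":1,"dx":0.0024,"dy":-0.0004,"dz":0,"rx":0,"ry":0,"rz":0},{"gripper":1,"dx":0.0024,"dy":-0.0004,"dz":0,"rx":0,"ry":0,"rz":0}]'
python3 -m jog '[{"gripper":1,"dx":0.0012,"dy":-0.0002,"dz":0,"rx":0,"ry":0,"rz":0},{"gripper":1,"dx":0.0024,"dy":-0.0004,"dz":0,"rx":0,"ry":0,"rz":0},{"gripper":1,"dx":0.0024,"dy":-0.0004,"dz":0,"rx":0,"ry":0,"rz":0}]'
python3 - <<'E'
from h import *
o=get_obs();print((np.array(o["eef_pos"][:2])-T0)@RT)
E
```

```text
t: 11.8
eef_pos: [0.5353, 0.0612, 0.0589]
tool_rot: [-0.455, -0.539, -0.457, 0.542]
contact_force: [-11.2, 2.6, 8.2]
gripper_width: -0.001
t: 12.1
eef_pos: [0.5362, 0.0611, 0.0588]
tool_rot: [-0.455, -0.538, -0.458, 0.543]
contact_force: [-16.2, 1.7, 13.9]
gripper_width: -0.001
[-0.03420261 -0.00074772]
```

Run:
```python
from h import *
c=read_camera("top");cv2.imwrite("pics/raw_top3.png",c["pixels"])
t=rectify(c,.058,-.11,.13,-.115,.125,2)
s=read_camera("side");u=cv2.resize(s["pixels"][150:270,180:280],None,fx=4,fy=4,interpolation=cv2.INTER_CUBIC)
cv2.imwrite("pics/g.png",np.hstack([np.hstack([t[:, :350]]),u[:480,:400]]))
```

```text
(no output)
```

View pics/g.png

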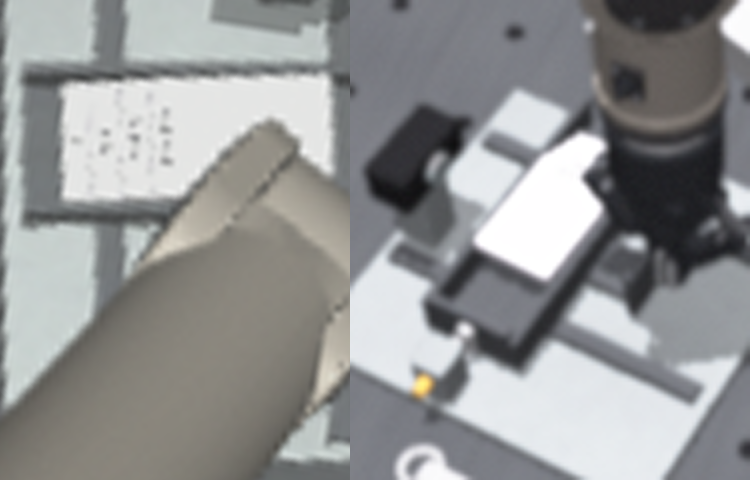

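```bash
python3 -m jog '[{"gripper":1,"dx":-0.010,"dy":0.0017,"dz":0,"rx":0,"ry":0,"rz":0},{"gripper":1,"dx":-0.025,"dy":0.0043,"dz":0.005,"rx":0,"ry":0,"rz":0},{"gripper":1,"dx":-0.045,"dy":0.0077,"dz":0.005,"rx":0,"ry":0,"rz":0},{"gripper":1,"dx":-0.045,"dy":0.0077,"dz":0.005,"rx":0,"ry":0,"rz":0}]'
python3 - <<'E'
from h import *
o=get_obs();print((np.array(o["eef_pos"][:2])-T0)@RT,o["q"].round(2) if hasattr(o["q"],"round") else o["q"])
c=read_camera("top");s=read_camera("side")
t=rectify(c,.058,-.06,.13,-.115,.06,4)
u=rectify(s,.058,-.06,.13,-.115,.06,4)
cv2.imwrite("pics/h.png",cv2.resize(np.hstack([t,u]),(800,434)))
E
```

```text
t: 12.6
eef_pos: [0.4938, 0.0682, 0.0641]
tool_rot: [-0.456, -0.54, -0.456, 0.541]
contact_force: [0.6, -0.3, 0.3]
gripper_width: 0.0
[-0.07715564 -0.00085247] [ 0.07  0.5  -0.41  2.09  0.33  0.62 -0.74]
```

View pics/h.png

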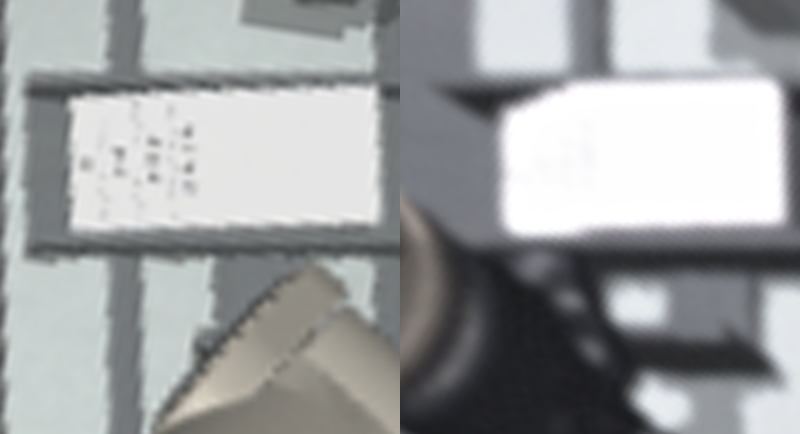

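```bash
python3 -m jog '[{"gripper":1,"dx":0,"dy":0,"dz":0,"rx":0,"ry":0,"rz":-90},{"gripper":1,"dx":0,"dy":0,"dz":0,"rx":0,"ry":0,"rz":-90},{"gripper":1,"dx":0,"dy":0,"dz":0,"rx":0,"ry":0,"rz":-90},{"gripper":1,"dx":0,"dy":0,"dz":0,"rx":0,"ry":0,"rz":-90},{"gripper":1,"dx":0,"dy":0,"dz":0,"rx":0,"ry":0,"rz":-90},{"gripper":1,"dx":0,"dy":0,"dz":0,"rx":0,"ry":0,"rz":-90},{"gripper":1,"dx":0,"dy":0,"dz":0,"rx":0,"ry":0,"rz":-90},{"gripper":1,"dx":0,"dy":0,"dz":0,"rx":0,"ry":0,"rz":-90},{"gripper":1,"dx":0,"dy":0,"dz":0,"rx":0,"ry":0,"rz":-90},{"gripper":1,"dx":0,"dy":0,"dz":0,"rx":0,"ry":0,"rz":-90}]'
python3 - <<'E'
from h import *
from scipy.spatial.transform import Rotation as Ro
o=get_obs();print((np.array(o["eef_pos"][:2])-T0)@RT,Ro.from_quat(np.roll(o["tool_rot"],-1)).as_matrix().round(3),np.round(o["q"],2))
E
```

```text
t: 13.7
eef_pos: [0.4974, 0.0679, 0.0643]
tool_rot: [-0.037, 0.707, -0.037, -0.705]
contact_force: [0.6, 0.3, -0.3]
gripper_width: -0.002
[-0.07361908 -0.00053042] [[ 0.002 -0.106 -0.994]
 [ 0.    -0.994  0.106]
 [-1.    -0.    -0.002]] [-0.24  0.47 -0.02  2.11  0.02  0.57 -1.96]
```

```bash
python3 -m jog '[{"gripper":1,"dx":0.01,"dy":-0.0017,"dz":0,"rx":0,"ry":0,"rz":-3.8},{"gripper":1,"dx":0.02,"dy":-0.0034,"dz":0,"rx":0,"ry":0,"rz":-3.8},{"gripper":1,"dx":0.03,"dy":-0.0052,"dz":0,"rx":0,"ry":0,"rz":-3.8},{"gripper":1,"dx":0.034,"dy":-0.0058,"dz":0,"rx":0,"ry":0,"rz":-3.8},{"gripper":1,"dx":0.036,"dy":-0.0062,"dz":0,"rx":0,"ry":0,"rz":-3.8},{"gripper":1,"dx":0.038,"dy":-0.0065,"dz":0,"rx":0,"ry":0,"rz":-3.8},{"gripper":1,"dx":0.040,"dy":-0.0069,"dz":0,"rx":0,"ry":0,"rz":-3.8},{"gripper":1,"dx":0.040,"dy":-0.0069,"dz":0,"rx":0,"ry":0,"rz":-3.8}]'
python3 -m jog '[{"gripper":1,"dx":0.0015,"dy":-0.0003,"dz":0,"rx":0,"ry":0,"rz":0},{"gripper":1,"dx":0.003,"dy":-0.0005,"dz":0,"rx":0,"ry":0,"rz":0},{"gripper":1,"dx":0.003,"dy":-0.0005,"dz":0,"rx":0,"ry":0,"rz":0}]'
python3 - <<'E'
from h import *
o=get_obs();print((np.array(o["eef_pos"][:2])-T0)@RT,o["contact_force"])
E
```

```text
t: 14.5
eef_pos: [0.5358, 0.0612, 0.0642]
tool_rot: [-0.059, 0.705, -0.059, -0.705]
contact_force: [-0.6, -0.7, -0.0]
gripper_width: 0.002
t: 14.8
eef_pos: [0.538, 0.0607, 0.064]
tool_rot: [0.058, -0.704, 0.059, 0.705]
contact_force: [-3.0, -0.4, 3.0]
gripper_width: -0.0
[-0.03235033 -0.00075907] [-3.01407249 -0.41644999  2.99948529]
```

```bash
for i in 1; do python3 -m jog '[{"gripper":1,"dx":0.0015,"dy":-0.0003,"dz":0,"rx":0,"ry":0,"rz":0},{"gripper":1,"dx":0.003,"dy":-0.0005,"dz":0,"rx":0,"ry":0,"rz":0},{"gripper":1,"dx":0.003,"dy":-0.0005,"dz":0,"rx":0,"ry":0,"rz":0}]'; done
python3 -m jog '[{"gripper":1,"dx":0.0015,"dy":-0.0003,"dz":0,"rx":0,"ry":0,"rz":0},{"gripper":1,"dx":0.003,"dy":-0.0005,"dz":0,"rx":0,"ry":0,"rz":0},{"gripper":1,"dx":0.003,"dy":-0.0005,"dz":0,"rx":0,"ry":0,"rz":0}]'
python3 - <<'E'
from h import *
o=get_obs();print((np.array(o["eef_pos"][:2])-T0)@RT,o["contact_force"],o["torque"],o["t"])
for n in("top","side"):
    c=read_camera(n);cv2.imwrite(f"pics/raw_{n}4.png",c["pixels"])
E
```

```text
t: 15.1
eef_pos: [0.5385, 0.0606, 0.0636]
tool_rot: [0.058, -0.702, 0.059, 0.707]
contact_force: [-9.7, 1.4, 7.0]
gripper_width: -0.003
t: 15.4
eef_pos: [0.541, 0.0601, 0.0634]
tool_rot: [0.058, -0.702, 0.059, 0.707]
contact_force: [-8.5, 1.7, 4.2]
gripper_width: -0.001
[-0.0293004  -0.00083819] [-8.46421153  1.70424467  4.23757847] [ 0.31195234  1.80607854 -0.07500701] 15.4
```

```bash
python3 -m jog '[{"gripper":1,"dx":0.0015,"dy":-0.0003,"dz":0,"rx":0,"ry":0,"rz":0},{"gripper":1,"dx":0.003,"dy":-0.0005,"dz":0,"rx":0,"ry":0,"rz":0},{"gripper":1,"dx":0.003,"dy":-0.0005,"dz":0,"rx":0,"ry":0,"rz":0}]'
python3 -m jog '[{"gripper":1,"dx":0.0015,"dy":-0.0003,"dz":0,"rx":0,"ry":0,"rz":0},{"gripper":1,"dx":0.0015,"dy":-0.0003,"dz":0,"rx":0,"ry":0,"rz":0}]'
python3 - <<'E'
from h import *
o=get_obs();print((np.array(o["eef_pos"][:2])-T0)@RT,o["contact_force"])
g0=None
for n in("top",):
    c=read_camera(n)
    for f in("raw_top4",None):
        if f: new=c["pixels"];c["pixels"]=cv2.imread(f"pics/{f}.png")
        else: c["pixels"]=new
        r=cv2.cvtColor(rectify(c,.05,0,.13,-.06,-.03,2),cv2.COLOR_BGR2GRAY).astype(float);p=np.median(r,1)
        w=np.where(p>190)[0];print(f,"white x from rows", [ (130-a/2) for a in(w.min(),w.max())], p[::6].astype(int).tolist())
E
```

```text
t: 15.8
eef_pos: [0.5466, 0.0592, 0.0635]
tool_rot: [0.058, -0.704, 0.059, 0.705]
contact_force: [-2.6, 0.7, -2.0]
gripper_width: 0.004
t: 16.0
eef_pos: [0.5476, 0.0591, 0.0635]
tool_rot: [0.058, -0.703, 0.059, 0.706]
contact_force: [-6.7, 1.3, -0.0]
gripper_width: -0.004
[-0.02256044 -0.00077953] [-6.65053299  1.25994953 -0.03621527]
raw_top4 white x from rows [np.float64(130.0), np.float64(35.0)] [197, 198, 199, 199, 198, 200, 200, 199, 199, 170, 122, 98, 163, 229, 229, 228, 228, 226, 225, 225, 219, 217, 225, 221, 219, 225, 223, 225, 229, 228, 229, 226, 174, 124, 108, 79, 107, 171, 176, 165, 157, 135, 153, 141]
None white x from rows [np.float64(130.0), np.float64(42.0)] [197, 198, 199, 199, 199, 200, 197, 151, 114, 96, 186, 230, 229, 229, 226, 224, 223, 225, 225, 222, 219, 223, 220, 219, 228, 228, 228, 229, 230, 218, 147, 121, 100, 77, 110, 161, 171, 163, 160, 147, 147, 136, 151, 156]
```

```bash
python3 -m jog '[{"gripper":1,"dx":-0.008,"dy":0.0014,"dz":0,"rx":0,"ry":0,"rz":0},{"gripper":1,"dx":-0.03,"dy":0.005,"dz":0.0,"rx":0,"ry":0,"rz":0},{"gripper":1,"dx":-0.06,"dy":0.01,"dz":0.03,"rx":0,"ry":0,"rz":0},{"gripper":1,"dx":-0.08,"dy":0.014,"dz":0.07,"rx":0,"ry":0,"rz":0},{"gripper":1,"dx":-0.08,"dy":0.014,"dz":0.1,"rx":0,"ry":0,"rz":0},{"gripper":1,"dx":-0.08,"dy":0.014,"dz":0.1,"rx":0,"ry":0,"rz":0},{"gripper":1,"dx":-0.08,"dy":0.014,"dz":0.1,"rx":0,"ry":0,"rz":0}]'
python3 - <<'E'
from h import *
c=read_camera("top");s=read_camera("side")
for nm,z in(("tab",.065),):
    W=cloud(s);m=(W[...,2]>.052)&(W[...,2]<.075);L=(W[...,:2]-T0)@RT;m&=(L[...,0]<.015)&(L[...,0]>-.05)&(abs(L[...,1])<.045)
    p=L[m];print("tab",len(p),np.median(p,0),np.percentile(p,[2,98],axis=0)) if m.any() else print("tab not seen")
t=rectify(c,.05,-.06,.13,-.115,.06,4);u=s["pixels"][150:270,180:290]
cv2.imwrite("pics/i.png",np.hstack([cv2.resize(t,(400,434)),cv2.resize(u,(400,434),interpolation=cv2.INTER_CUBIC)]))
r=cv2.cvtColor(rectify(c,.054,0,.13,-.1,-.03,2),6);a=cv2.imread("pics/top0.png");c["pixels"]=a;r0=cv2.cvtColor(rectify(c,.054,-.07,.06,-.1,-.03,2),6)
print(cv2.phaseCorrelate(r0.astype(np.float64)[20:-20,:25],r.astype(np.float64)[20:-20,:25]))
E
```

```text
t: 16.75
eef_pos: [0.4704, 0.073, 0.1651]
tool_rot: [-0.059, 0.706, -0.058, -0.703]
contact_force: [-0.0, -0.4, -0.7]
gripper_width: -0.004
tab 81 [-0.00978538  0.00208308] [[-0.01273063 -0.02867745]
 [-0.0032821   0.03155368]]
((0.467162962644565, 2.109723863067785), 0.35352417292393334)
```

View pics/i.png

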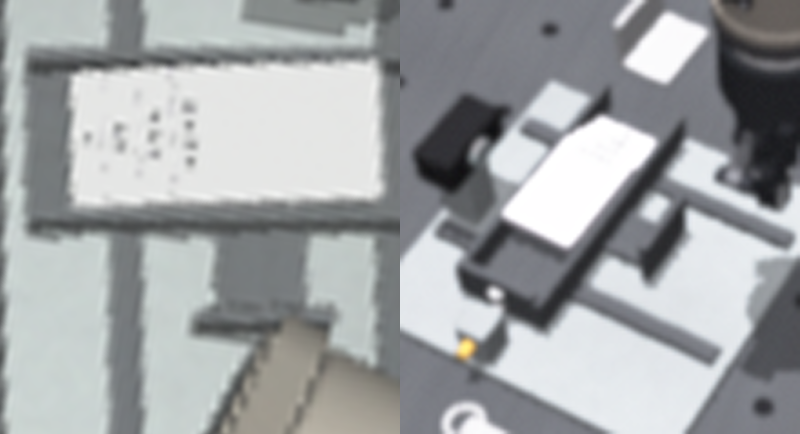

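```bash
python3 -c "
from station import *
print(hand_in())"
```

```text
the job is handed in; nothing more can be done
None
```

The plates are fanned, the tray is home in its detent, and the job is handed in at about 17 s of the 45 s allowed.

- **Fanning:** I pushed the upper plates from the open end with the shut fingertips, at three heights. Before the tray was moved, the top camera showed steps of about 14, 15 and 15.5 mm.
- **Tray:** The first push stalled at the detent, at about 60 mm. It took about 16 N along the push and 14 N upward, probably because the flared fingers bore on the tab. I backed off, turned the gripper 90°, and pushed again. The force peaked near 10 N, then fell to under 3 N with a jump forward, and the tray came up against its stop.
- **Last checks:**
  - **Tray position:** The tab had moved 69–70 mm by the depth image. An image-correlation check gave about 71 mm with low confidence.
  - **Fan:** It is still in place, with steps of about 15 mm.
  - **Contact:** The gripper is clear of everything, with the force reading near zero.
  - **Bystanders:** None was touched by the moves. I did not measure their positions again afterwards.

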